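# Clip a tube into a fixture and hold it against the sprung stop

## Robot

A 6-joint arm with a two-finger parallel gripper is mounted at the origin on a cart in front of the work surface, level with it; the furniture and walls round the work are solid. World frame = base frame: x ahead of the robot, y to its left, z up, the work surface at z = 0. Lengths are in m, angles in rad, forces in N, time in s.
With the tool pointing down it reaches from about 0.35 to 0.85 m from the base axis. Payload 8.1 kg.
Tool frame: the origin (TCP) lies on the centre line of the jaws, within the pads' length; the fingertips stand 17 mm ahead of it and the grasp point (between the pads) lies 2 mm behind it; x points along the fingers, y is the direction in which the jaws open and shut, and the axes are right-handed (so a half turn about x gives the same grasp; the last joint's range is limited). The gripper opens to 93 mm and grips with 3 to 60 N. Pads are 15 mm wide; open, the fingers measure 128 mm over their backs; the gripper's body (75 mm by 188 mm) begins 65 mm behind the grasp point.
Start: joints at [-1.428, 0.13, 1.488, -0, 1.523, -0.085], TCP at [0.136, -0.584, 0.236] pointing down, gripper open.
Joint ranges: [-2.96, 2.96], [-0.89, 2.26], [0.02, 2.5], [-1.34, 4.48], [0, 2.73], [-2.66, 2.66]. Speed limits (rad/s): [2.39, 2.39, 2.79, 3.14, 3.14, 3.14].

## Interface

Orientations are given as [roll, pitch, yaw] about the fixed x, y, z axes, in that order (R = Rz(yaw) Ry(pitch) Rx(roll)).
In Python, from cell import * gives the robot as it stands.
- The arm moves only by the tool move_arm, never from a script. Its arguments are lists of equal length, an entry for each row: "linear": the shift along the tool's x, y, z in units of 0.2 m (1.0 is 0.2 m), a list of three; "angular": the turn, a rotation vector about the tool's x, y, z in units of 2 rad (1.0 is 2 rad), a list of three. A call has 1 to 20 rows; each row is the pose to reach, as a shift and turn from the pose measured when the call began, along the tool's axes at that moment; what a row does not reach only later rows make up. A row lasts 1/12 s, in which the tool goes at most 41.7 mm and 7.16 degrees, less where a joint would pass 70% of its speed; a pose out of reach is approached as far as the arm can. A call with a number of a shift or a turn outside -1 to 1 is refused whole. A call with a gripper value outside its range is refused whole. "gripper" is the closure, from -1 (fully open) to 1 (shut), set as the call begins (left out, the last holds). The fingers move at their own pace and stop on an object; the grip force is fixed at half the most. Time passes only in rows, so rows that repeat a pose let the fingers close. It gives the time, the measured TCP pose, the force and the opening at its end, in the units of the state.
- state(): the state, without advancing time (a new reading comes with each control period).
- grab_frame(name): name is "scene" or "top" or "wrist"; returns the picture (400x640x3 uint8, red, green, blue); there is no depth.
- camera_info(name): a dict with "fx", "fy", "cx", "cy" (pixels), "extrinsics" (4x4, takes a point from world to camera coordinates); the wrist camera has in their place "mount" (4x4, takes a point from camera to tool coordinates, whose origin is the TCP and whose axes are the tool frame's). Camera axes: x right, y up, looking along -z (the intrinsics and any distortion apply to the point x, -y, -z); pixel columns grow to the right and rows downward; lengths in m; the calibration is good to about 2 mm. A picture is of the moment at which its call begins: read the wrist's pose just before it. camera_info takes no time and is no camera call.
- sign_off(): hands the job in, once; it reports no verdict.
The state is a dict: "time": time; "qpos": joint angles; "qvel": joint speeds; "effort": joint torques, N m; "eef_pos": TCP position; "tool_rot": TCP orientation; "contact_force": force on the tool from outside, world axes, zero at the start; "moment": the same for the moment, N m; "opening": finger opening in m.
Only numpy, scipy, OpenCV 4.12 (cv2) and the standard library are available. Lean on these libraries where they do the work, as an engineer would, in place of code of your own. Each camera call takes 0.05 s, during which the arm holds its last target.

## Task

Take the metal tube from its wooden rest and push it straight down past the sprung jaws of the fixture until it sits fully in both fork clips and the jaws have snapped back over it, with its end still clear of the round end stop. Then slide it along the clips against the sprung stop and press with a steady 10 N or so, until the dark ring on the stop's stem just meets its housing; do not drive the stop to the end of its travel. Finish while still gripping the tube and holding that push, so that a colleague can fasten it; leave everything else where it is.

Things in the scene. Friction and masses are not known exactly. Their poses are not given: they have to be found in the camera images.
- tube: round aluminium tube with plain steel ends, 16 mm diameter, 180 mm long, 0.12 kg (varies 0.8 to 1.3 times), alike at both ends; it starts lying level in the V notches of the wooden rest. Origin in its middle on its axis; its y axis runs along it (it may roll, so x and z may point anywhere across)
- rest: fixed timber rest, base 70 x 130 x 50 mm, with two upright cheeks (12 mm thick, 50 mm either side of the middle, up to 95 mm above the worktop) whose V notches carry the tube along the rest's y, axis 85 mm above the worktop; 88 mm free between the cheeks. Origin: centre of its underside. The tube starts within 10 mm of its middle. Rest and fixture stand one left, one right, either way about
- fixture: timber base 84 x 246 x 53 mm, fixed, with two aluminium fork clips and a sprung end stop. Origin on the worktop, under the middle between the clips; y runs along the seated tube towards the stop; z up. Clips centred 60 mm either side of the origin, 14 mm thick, 119 mm high (106 mm free between them). Stop housing: 44 x 24 mm, 119 mm high, front face at y = +136 mm
- clip_seat (a point): point 95 mm above the fixture's origin, axes as its: where the middle of the axis lies when the tube is seated. Slots 18.5 mm wide, floor 87 mm above the worktop; on the -x side a tall prong with flared lead-in, on the +x side a low prong under the jaw's nose. Seated with its middle about 5 mm to the -y side of this point, the tube's end is 18 mm short of the stop
- jaw_near (a joint): sprung hinged jaw (steel side plate with a round nose, 10 mm diameter) of the clip far from the stop, rad: 0 closed, with its nose 1 mm or so over the seated tube, grows to about 0.15 as the tube is pushed down past it, then springs back to 0. Each jaw takes about 4 to 6 N of downward push to pass
- jaw_far (a joint): the same jaw on the clip next to the stop
- stop (a joint): travel of the sprung stop, m: 0 sprung out, grows as the tube pushes it along the fixture's +y; ends hard at 0.024. Spring 0.8 N per mm with no preload: 12 mm is 9.6 N, and then the dark ring on its stem meets the housing's dark bush
- stop_face (a point): centre of the stop's round steel face (26 mm diameter), at the height of the seated tube's axis; it moves with the stop. Sprung out it lies 103 mm along +y from clip_seat; the tube's end touches it when the tube's middle is 13 mm to the +y side of clip_seat, and is pressed 12 mm at 25 mm
- sample: small cast bar, 44 x 98 x 16 mm, lying behind, near the middle; leave it alone
- pen: black marker pen, 130 mm, lying in front; leave it alone
- cup: white mixing cup, 79 mm wide, 88 mm high, to the right; leave it alone
- block: grey cast block 56 x 76 x 61 mm, behind on the left; leave it alone

How it is judged:
On the way, in this order (a step that is already met when the one before it is completed fails the run):
1. the tube, coming from above, pushes a jaw open (value of joint any of jaw_near, jaw_far above 0.06 rad and z of tube in the frame of clip_seat above 0.004 m).
2. the tube sits in both clips with both jaws closed over it and the stop not yet pressed (z of tube in the frame of clip_seat between -0.004 and 0.004 m and x of tube in the frame of clip_seat between -0.004 and 0.004 m and y of tube in the frame of clip_seat between -0.022 and 0.045 m and angle between the y axis of tube and the y axis of clip_seat, either way round below 0.06 rad and value of joint each of jaw_near, jaw_far below 0.07 rad and value of joint stop below 0.002 m), for 0.1 s.
At the end, for the whole second after the job is handed in: The tube is seated in both clips (axis within 4 mm of its seat, within 0.06 rad, both jaws closed to 0.07 rad), still, gripped by the fingers, and presses the stop with 5 to 15 N, 7.5 to 16.5 mm in; the bystanders are within 30 mm of where they stood (z of tube in the frame of clip_seat between -0.004 and 0.004 m and x of tube in the frame of clip_seat between -0.004 and 0.004 m and y of tube in the frame of clip_seat between -0.022 and 0.045 m and angle between the y axis of tube and the y axis of clip_seat, either way round below 0.06 rad and value of joint each of jaw_near, jaw_far below 0.07 rad and contact force between tube and stop between 5 and 15 N and value of joint stop between 0.0075 and 0.0165 m and linear speed of tube below 0.01 m/s and contact force between the fingers and tube above 2 N and distance of each of sample, pen, cup, block from where it was at the start of the episode below 0.03 m); the arm keeps its last pose, push and grip.
It fails at once if the stop is driven to the end of its travel (value of joint stop above 0.0225 m).
It fails at once if the tube is rammed against the stop (over 25 N) (contact force between tube and stop above 25 N).
It fails at once if a bystander is shoved or knocked away (distance of any of sample, pen, cup, block from where it was at the start of the episode above 0.03 m).
It also fails if it takes over 48 s, if anything falls off the work surface, if the arm or the gripper's body presses on something with over 40 N, if the wrist force passes 120 N, or if a joint passes its speed limit or range.

## Working session

There is one attempt and no reset: what is moved stays moved. The work goes in short steps, Python scripts to look and compute and a tool call to move; the robot and the scene stay as the last step left them, time stands still between calls to the robot, and variables do not carry over. Pictures are saved under pics/ and viewed, and the job is handed in when it is done.

Besides the shell and the picture viewer there is one more tool, called after "Emit:" as name(argument=value, ...), one argument or row to a line, values as JSON. move_arm: Moves the arm, as the interface text tells. Its arguments: {"type":"object","properties":{"linear":{"type":"array","items":{"type":"array","items":{"type":"number"}}},"angular":{"type":"array","items":{"type":"array","items":{"type":"number"}}},"gripper":{"type":"number"}},"required":["linear","angular"]}

```bash
mkdir -p pics; ls; python3 - <<'E'
from cell import *
import cv2
s=state();print(s)
for n in("scene","top"):
    f=grab_frame(n);cv2.imwrite(f"pics/{n}0.png",f[:,:,::-1]);print(n,camera_info(n))
print(camera_info("wrist"))
E
```

```text
pics
{'time': 0.0, 'qpos': array([-1.42839502e+00,  1.31181664e-01,  1.48924176e+00,  3.17006736e-06,
        1.52307020e+00, -8.53816418e-02]), 'qvel': array([ 1.10614365e-03, -6.23500956e-04, -1.31779722e-03,  9.66193111e-05,
       -2.30316643e-05, -5.61383646e-05]), 'effort': array([ 1.76870184e-03, -5.59840715e+01, -4.91752839e+01,  7.68477051e-02,
        3.52830521e-02, -1.37345683e-04]), 'eef_pos': array([ 0.13544607, -0.58394617,  0.23459583]), 'tool_rot': array([-1.65784352,  1.56889536,  1.71153193]), 'contact_force': array([ 0.9231164 ,  0.02704332, -0.62941354]), 'moment': array([ 0.02930931,  0.0151328 , -0.00808318]), 'opening': 0.09312109057326237}
scene {'fx': 417.5231460207827, 'fy': 417.5231460207827, 'cx': 329.27198489186276, 'cy': 198.2433730509837, 'extrinsics': array([[-0.69426025, -0.71943823, -0.02028164,  0.21943488],
       [ 0.43831719, -0.44499282,  0.78093497, -0.32714624],
       [-0.57085966,  0.53328231,  0.62428297, -0.96395736],
       [ 0.        ,  0.        ,  0.        ,  1.        ]])}
top {'fx': 362.8487267103164, 'fy': 362.8487267103164, 'cx': 319.1786130580989, 'cy': 197.4016803696997, 'extrinsics': array([[ 0.01764328, -0.99978651,  0.01075448, -0.1833    ],
       [ 0.99762079,  0.01831997,  0.06646149, -0.49533631],
       [-0.06664432,  0.0095563 ,  0.99773103, -1.14307063],
       [ 0.        ,  0.        ,  0.        ,  1.        ]])}
{'fx': 288.43428473064193, 'fy': 288.43428473064193, 'cx': 321.5326093675302, 'cy': 205.24986775978275, 'mount': array([[ 2.15355023e-04,  2.39135876e-01, -9.70986090e-01,
        -1.47757131e-01],
       [ 9.99999957e-01, -2.45022783e-04,  1.61445439e-04,
         7.87109672e-04],
       [-1.99306317e-04, -9.70986083e-01, -2.39135919e-01,
        -6.47680023e-02],
       [ 0.00000000e+00,  0.00000000e+00,  0.00000000e+00,
         1.00000000e+00]])}
```

View pics/scene0.png

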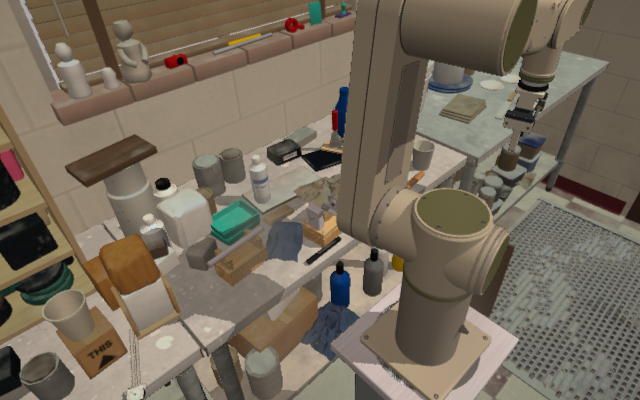

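View pics/top0.png

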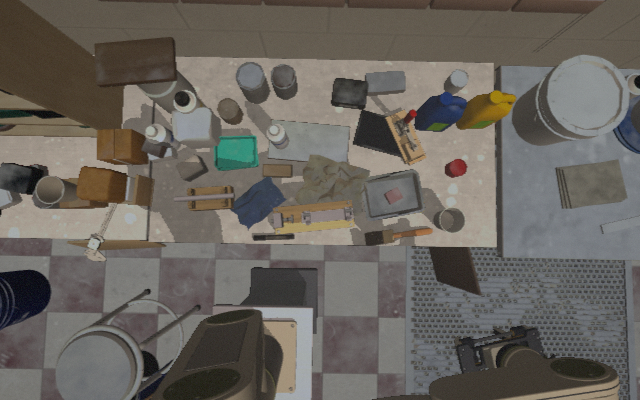

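```bash
cat > h.py <<'E'
import numpy as np,cv2
from scipy.spatial.transform import Rotation as R
from cell import *
def crop(img,x0,y0,x1,y1,k,fn):
    c=cv2.resize(img[y0:y1,x0:x1],None,fx=k,fy=k,interpolation=cv2.INTER_CUBIC);cv2.imwrite(fn,c[:,:,::-1])
def cam(n,s=None):
    i=camera_info(n)
    if n=="wrist":
        T=np.eye(4);T[:3,:3]=R.from_euler('xyz',s['tool_rot']).as_matrix();T[:3,3]=s['eef_pos']
        M=T@i['mount']
    else: M=np.linalg.inv(i['extrinsics'])
    return i,M
def pt(n,u,v,z,s=None):
    i,M=cam(n,s)
    d=M[:3,:3]@np.array([(u-i['cx'])/i['fx'],-(v-i['cy'])/i['fy'],-1]);o=M[:3,3]
    return o+d*(z-o[2])/d[2]
def px(n,p,s=None):
    i,M=cam(n,s);c=np.linalg.inv(M)@np.r_[p,1]
    return np.array([i['cx']+i['fx']*c[0]/-c[2], i['cy']-i['fy']*c[1]/-c[2]])
E
python3 - <<'E'
from h import *
im=cv2.imread('pics/top0.png')[:,:,::-1]
crop(im,170,165,370,250,4,'pics/t1.png')
E
```

```text
(no output)
```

View pics/t1.png

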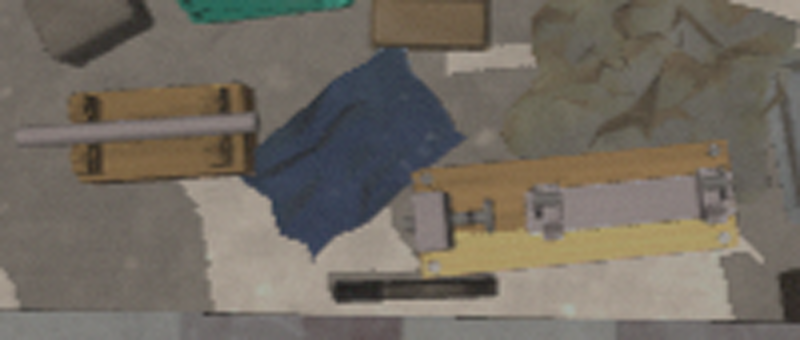

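```bash
python3 - <<'E'
from h import *
f=lambda x,y,z:pt("top",170+x/4,165+y/4,z)
print('tube ends',f(16,136,.085),f(256,121,.085))
print('restcorners',[f(*p,.05).round(3) for p in((70,95),(252,85),(255,172),(80,182))])
print('clips',f(547,207,.119),f(714,192,.119),'stop',f(432,220,.119))
print('fix corners',[f(*p,.053).round(3) for p in((413,173),(728,140),(737,244),(422,277))])
print('pen',f(335,290,.01),f(496,286,.01))
print('elev', [f(x,y,z) for x,y,z in((95,50,.06),(30,0,.06),(150,20,.06))])
print('sample',f(430,20,.016))
E
```

```text
tube ends [0.48125116 0.26141328 0.085     ] [0.49582432 0.08237891 0.085     ]
restcorners [array([0.516, 0.235, 0.05 ]), array([0.526, 0.094, 0.05 ]), array([0.459, 0.09 , 0.05 ]), array([0.449, 0.224, 0.05 ])]
clips [ 0.43475785 -0.13825486  0.119     ] [ 0.44782356 -0.25956252  0.119     ] stop [ 0.4238559  -0.05503899  0.119     ]
fix corners [array([ 0.46 , -0.033,  0.053]), array([ 0.49 , -0.276,  0.053]), array([ 0.41 , -0.284,  0.053]), array([ 0.38 , -0.042,  0.053])]
pen [0.36707191 0.03196538 0.01      ] [ 0.37245193 -0.09622846  0.01      ]
elev [array([0.55005688, 0.2135024 , 0.06      ]), array([0.58789266, 0.26503445, 0.06      ]), array([0.57412743, 0.17217406, 0.06      ])]
sample [ 0.5844617  -0.03884253  0.016     ]
```

```bash
cat >> h.py <<'E'
def Tnow(s):
    return R.from_euler('xyz',s['tool_rot']).as_matrix(),np.array(s['eef_pos'])
def Rdown(yaxis): # tool x down, tool y along given horizontal dir
    x=np.array([0,0,-1.]);y=np.r_[np.array(yaxis,float)/np.linalg.norm(yaxis),0];return np.c_[x,y,np.cross(x,y)]
def go(p,Rt,s=None):
    s=s or state();R0,p0=Tnow(s)
    l=R0.T@(np.array(p)-p0)/.2; a=R.from_matrix(R0.T@Rt).as_rotvec()/2
    print('lin',l.round(4),'ang',a.round(4),'rows>=',np.linalg.norm(l)*.2/.0417,np.linalg.norm(a)*2/.125)
E
python3 - <<'E'
from h import *
s=state();R0,p=Tnow(s);print(R0.round(3))
u=np.array([np.cos(.115),np.sin(.115)])
go([.42,-.20,.30],Rdown(u)); go([.42,-.20,.30],Rdown(-u))
E
```

```text
[[-0.     0.226 -0.974]
 [ 0.002 -0.974 -0.226]
 [-1.    -0.002 -0.   ]]
lin [-0.3238 -1.5496 -1.8197] ang [-7.29e-01 -7.00e-04  6.00e-04] rows>= 11.56801313465329 11.66348009566612
lin [-0.3238 -1.5496 -1.8197] ang [8.418e-01 7.000e-04 7.000e-04] rows>= 11.56801313465329 13.469272338980465
```

Emit:
move_arm(
  linear=[
    [-0.32,0,0],
    [-0.32,-0.8,-0.9],
    [-0.32,-0.8,-0.9],
    [-0.32,-0.8,-0.9],
    [-0.32,-0.8,-0.9],
    [-0.32,-0.8,-0.9],
    [-0.32,-0.8,-0.9],
    [-0.32,-0.8,-0.9],
  ],
  angular=[
    [0,0,0],
    [-0.36,0,0],
    [-0.36,0,0],
    [-0.36,0,0],
    [-0.36,0,0],
    [-0.36,0,0],
    [-0.36,0,0],
    [-0.36,0,0],
  ],
  gripper=-1,
)

```text
time: 0.77
eef_pos: [0.2777, -0.3836, 0.2998]
tool_rot: [3.054, 1.568, 0.871]
contact_force: [-0.2, -0.4, -0.3]
opening: 0.0929
```

```bash
python3 - <<'E'
from h import *
u=np.array([np.cos(.115),np.sin(.115)])
go([.42,-.18,.30],Rdown(u))
E
```

```text
lin [ 0.0027 -0.0031 -1.2418] ang [-0.3637 -0.0013 -0.0006] rows>= 5.955922284437084 5.818906528178623
```

Emit:
move_arm(
  linear=[
    [0,0,-1],
    [0,0,-1],
    [0,0,-1],
    [0,0,-1],
    [0,0,-1],
    [0,0,-1],
    [0,0,-1],
  ],
  angular=[
    [-0.364,0,0],
    [-0.364,0,0],
    [-0.364,0,0],
    [-0.364,0,0],
    [-0.364,0,0],
    [-0.364,0,0],
    [-0.364,0,0],
  ],
)

```text
time: 1.35
eef_pos: [0.3935, -0.2183, 0.3]
tool_rot: [2.507, 1.568, 1.062]
contact_force: [-0.2, -0.9, -0.3]
opening: 0.0933
```

```bash
python3 - <<'E'
from h import *
s=state();f=grab_frame("wrist");cv2.imwrite('pics/w1.png',f[:,:,::-1])
import pickle;pickle.dump(s,open('s1.pkl','wb'))
u=np.array([np.cos(.115),np.sin(.115)])
go([.42,-.16,.30],Rdown(u))
E
```

```text
lin [ 0.0009  0.1691 -0.2798] ang [ 0.0002 -0.001  -0.0006] rows>= 1.5680118500252636 0.019476374021670646
```

View pics/w1.png

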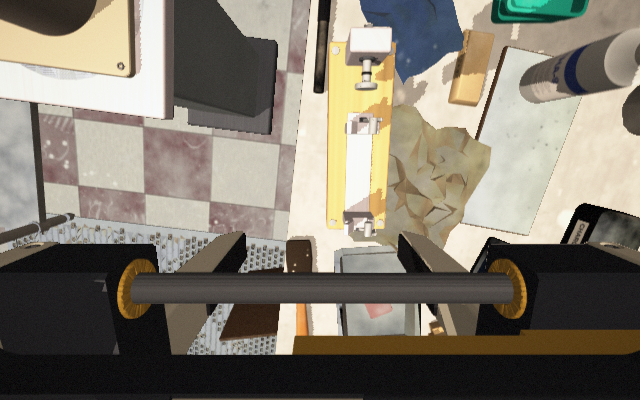

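```bash
python3 - <<'E'
from h import *
im=cv2.imread('pics/w1.png')[:,:,::-1]
crop(im,315,20,405,140,5,'pics/w1a.png');crop(im,315,130,405,250,5,'pics/w1b.png')
E
```

```text
(no output)
```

View pics/w1a.png

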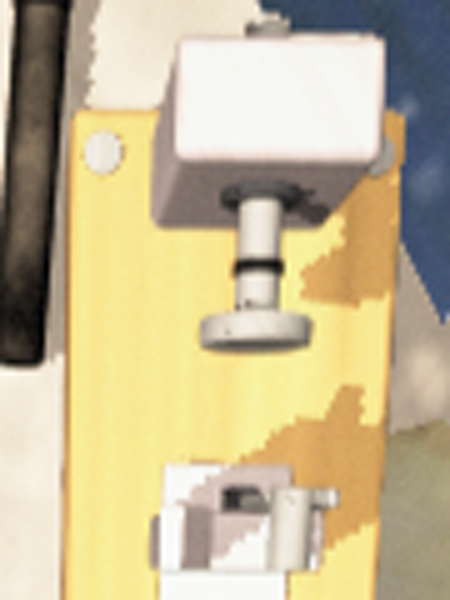

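View pics/w1b.png

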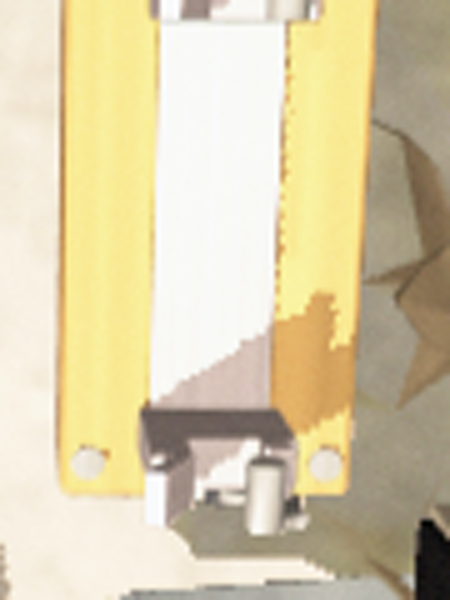

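```bash
python3 - <<'E'
from h import *
import pickle;s=pickle.load(open('s1.pkl','rb'))
a=lambda x,y,z:pt("wrist",315+x/5-.4,20+y/5-.4,z,s)
b=lambda x,y,z:pt("wrist",315+x/5-.4,130+y/5-.4,z,s)
P={}
P['hf']=[a(176,160,.119),a(380,160,.119)];P['hb']=[a(178,38,.119),a(384,38,.119)]
P['base']=[a(72,110,.053),a(403,112,.053),b(58,492,.053),b(347,495,.053)]
P['disc']=[a(200,332,.095),a(313,332,.095)]
P['screw']=[a(103,153,.055),b(90,462,.055),b(325,463,.055)]
P['noses']=[a(290,530,.11),b(265,495,.11)]
for k in P:
    for q in P[k]: print(k,q.round(4))
m=[np.mean(P['hf'],0),np.mean(P['disc'],0),np.mean(P['base'],0)]
print(m)
d=(P['base'][0]+P['base'][1]-P['base'][2]-P['base'][3])/2;print(d,np.arctan2(-d[0],d[1]), np.linalg.norm(d))
E
```

```text
hf [ 0.4035 -0.0672  0.119 ]
hf [ 0.4455 -0.0618  0.119 ]
hb [ 0.4005 -0.0447  0.119 ]
hb [ 0.4422 -0.0394  0.119 ]
base [ 0.3801 -0.0417  0.053 ]
base [ 0.4615 -0.0319  0.053 ]
base [ 0.4078 -0.2824  0.053 ]
base [ 0.4904 -0.2729  0.053 ]
disc [ 0.4156 -0.0956  0.095 ]
disc [ 0.4413 -0.0924  0.095 ]
screw [ 0.389  -0.0509  0.055 ]
screw [ 0.4155 -0.2717  0.055 ]
screw [ 0.482  -0.2637  0.055 ]
noses [ 0.4408 -0.1369  0.11  ]
noses [ 0.455  -0.2583  0.11  ]
[array([ 0.42450359, -0.06450255,  0.119     ]), array([ 0.42844868, -0.09396698,  0.095     ]), array([ 0.43494937, -0.15722432,  0.053     ])]
[-2.82800707e-02  2.40832105e-01 -2.77555756e-17] 0.11689118909420476 0.242486835125866
```

```bash
python3 - <<'E'
from h import *
u=np.array([np.cos(.081),np.sin(.081)])
go([.48,.13,.30],Rdown(u))
E
```

```text
lin [ 0.0043  0.6342 -1.6856] ang [ 0.0172 -0.001  -0.0006] rows>= 8.637584038843892 0.27662341942586705
```

Emit:
move_arm(
  linear=[
    [0,0.38,-1],
    [0,0.38,-1],
    [0,0.38,-1],
    [0,0.38,-1],
    [0,0.38,-1],
    [0,0.38,-1],
  ],
  angular=[
    [0.017,0,0],
    [0.017,0,0],
    [0.017,0,0],
    [0.017,0,0],
    [0.017,0,0],
    [0.017,0,0],
  ],
)

```text
time: 1.9
eef_pos: [0.4458, -0.0083, 0.3003]
tool_rot: [2.784, 1.567, 1.292]
contact_force: [0.5, 0.0, 0.3]
opening: 0.0929
```

Emit:
move_arm(
  linear=[
    [0,0.25,-0.7],
    [0,0.25,-0.7],
    [0,0.25,-0.7],
    [0,0.25,-0.7],
    [0,0.25,-0.7],
  ],
  angular=[
    [0,0,0],
    [0,0,0],
    [0,0,0],
    [0,0,0],
    [0,0,0],
  ],
)

```text
time: 2.32
eef_pos: [0.4855, 0.1375, 0.3003]
tool_rot: [2.988, 1.566, 1.493]
contact_force: [0.7, -0.3, 0.1]
opening: 0.0929
```

```bash
python3 - <<'E'
from h import *
s=state();f=grab_frame("wrist");cv2.imwrite('pics/w2.png',f[:,:,::-1])
import pickle;pickle.dump(s,open('s2.pkl','wb'));print(s['eef_pos'],s['qvel'])
crop(f,230,20,430,220,4,'pics/w2a.png')
E
```

```text
[0.48550429 0.13754148 0.30025433] [-0.06687605 -0.03698085  0.03586569 -0.03588932  0.02488988 -0.08867291]
```

View pics/w2.png

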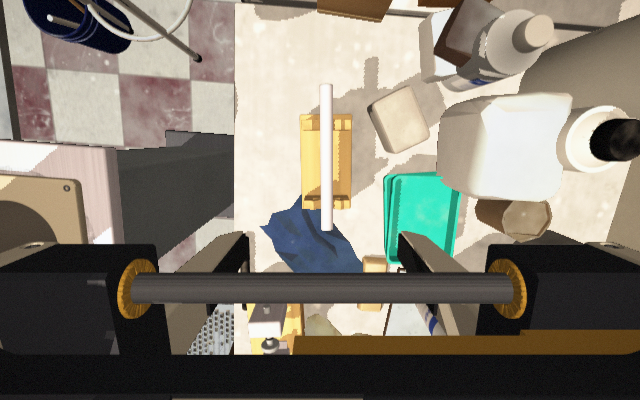

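View pics/w2a.png

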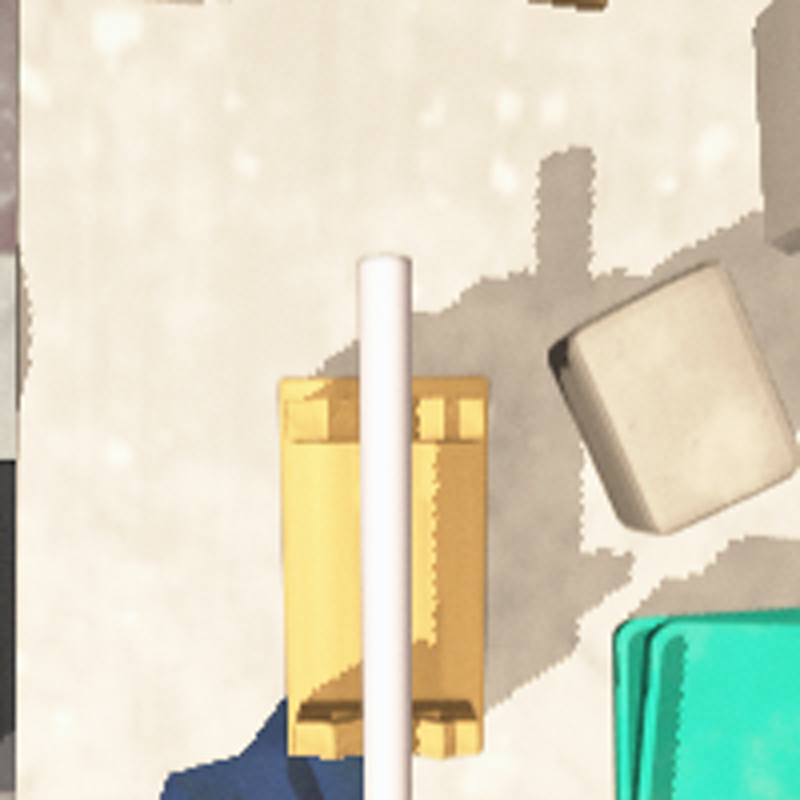

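```bash
python3 - <<'E'
from h import *
im=cv2.imread('pics/w2.png')[:,:,::-1]
crop(im,290,180,360,240,8,'pics/w2b.png')
E
```

```text
(no output)
```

View pics/w2b.png

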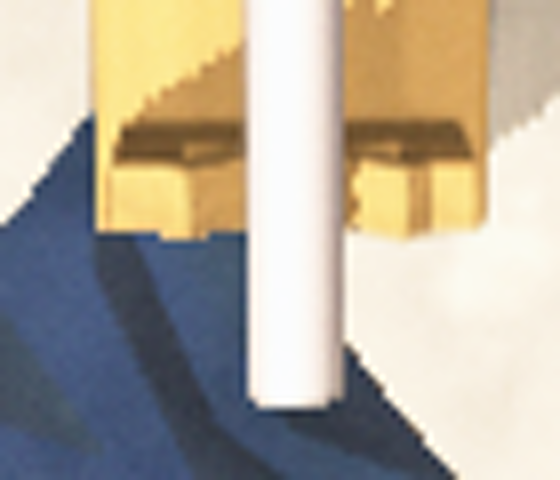

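```bash
python3 - <<'E'
from h import *
import pickle;s=pickle.load(open('s2.pkl','rb'))
w=lambda u,v,z:pt("wrist",u,v,z,s)
for z in(.085,.09):
  e1=w(230+385/4-.4,20+254/4-.4,z);e2=w(290+295/8-.45,180+407/8-.45,z)
  d=e1-e2;print(z,e1,e2,(e1+e2)/2,np.linalg.norm(d),np.arctan2(-d[0],d[1]))
# mid-line near bottom and top
p1=w(230+386/4-.4,20+300/4-.4,.085);p2=w(290+295/8-.45,180+350/8-.45,.085);d=p1-p2;print(p1,p2,np.arctan2(-d[0],d[1]))
m=(e1+e2)/2
yaw=np.arctan2(-d[0],d[1])
for y in(yaw,):
  u=np.array([np.cos(y),np.sin(y)]); go([m[0],m[1],.087+.05],Rdown(u))
E
```

```text
0.085 [0.48038085 0.2619453  0.085     ] [0.49558552 0.08057489 0.085     ] [0.48798319 0.1712601  0.085     ] 0.18200660500972846 0.08363656563363815
0.09 [0.48037021 0.2611121  0.09      ] [0.49536565 0.08223753 0.09      ] [0.48786793 0.17167481 0.09      ] 0.17950202329788237 0.08363656563363814
[0.48168722 0.2492747  0.085     ] [0.49479936 0.09039065 0.085     ] 0.08233987121055124
lin [ 0.8169  0.0271 -0.1765] ang [-0.0032 -0.0019 -0.0001] rows>= 4.010520787438444 0.05996805974670158
```

Emit:
move_arm(
  linear=[
    [0.4,0.027,-0.176],
    [0.8,0.027,-0.176],
    [0.82,0.027,-0.176],
    [0.82,0.027,-0.176],
    [0.82,0.027,-0.176],
    [0.82,0.027,-0.176],
    [0.82,0.027,-0.176],
  ],
  angular=[
    [-0.003,-0.002,0],
    [-0.003,-0.002,0],
    [-0.003,-0.002,0],
    [-0.003,-0.002,0],
    [-0.003,-0.002,0],
    [-0.003,-0.002,0],
    [-0.003,-0.002,0],
  ],
  gripper=-0.2,
)

```text
time: 2.95
eef_pos: [0.4891, 0.1702, 0.1384]
tool_rot: [1.313, 1.569, -0.179]
contact_force: [0.7, -0.2, 1.4]
opening: 0.0563
```

```bash
python3 - <<'E'
from h import *
u=np.array([np.cos(.083),np.sin(.083)])
go([.488,.1715,.083],Rdown(u));s=state();print(s['eef_pos'],s['opening'])
f=grab_frame("wrist");cv2.imwrite('pics/w3.png',f[:,:,::-1])
print([px("wrist",p,s).round(1) for p in([.4804,.2611,.085],[.4953,.0822,.085],[.488,.1715,.085])])
E
```

```text
lin [ 0.2771 -0.0053 -0.0069] ang [-0.002   0.0002 -0.0009] rows>= 1.3296962661908291 0.03522934905315663
[0.48907317 0.1702349  0.13842351] 0.05630364149591382
[array([320.6,  92.8]), array([321.6, 330.3]), array([321.3, 223.9])]
```

View pics/w3.png

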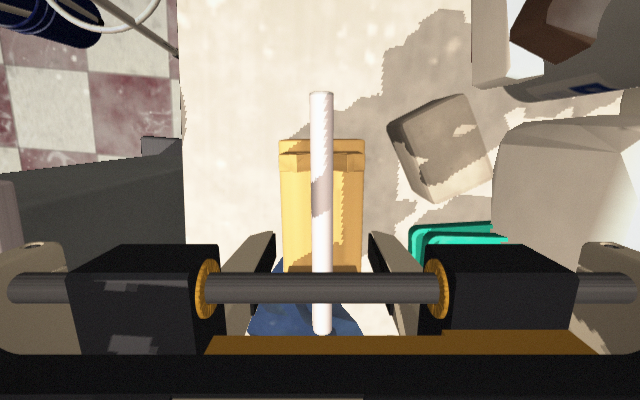

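Emit:
move_arm(
  linear=[
    [0.14,-0.005,-0.007],
    [0.275,-0.005,-0.007],
    [0.275,-0.005,-0.007],
    [0.275,-0.005,-0.007],
    [0.275,-0.005,-0.007],
  ],
  angular=[
    [-0.002,0,0],
    [-0.002,0,0],
    [-0.002,0,0],
    [-0.002,0,0],
    [-0.002,0,0],
  ],
)

```text
time: 3.42
eef_pos: [0.4909, 0.1721, 0.0876]
tool_rot: [1.633, 1.563, 0.145]
contact_force: [-0.2, 0.5, -0.7]
opening: 0.0557
```

Emit:
move_arm(
  linear=[
    [0,0,0],
    [0,0,0],
    [0,0,0],
    [0,0,0],
    [0,0,0],
    [0,0,0],
    [0,0,0],
    [0,0,0],
  ],
  angular=[
    [0,0,0],
    [0,0,0],
    [0,0,0],
    [0,0,0],
    [0,0,0],
    [0,0,0],
    [0,0,0],
    [0,0,0],
  ],
  gripper=1,
)

```text
time: 4.08
eef_pos: [0.489, 0.172, 0.0872]
tool_rot: [1.636, 1.567, 0.148]
contact_force: [-9.0, -1.4, 7.2]
opening: 0.0151
```

Emit:
move_arm(
  linear=[
    [-0.05,0,0],
    [-0.15,0,0],
    [-0.3,0,0],
    [-0.5,0,0],
    [-0.6,0,0],
    [-0.6,0,0],
    [-0.6,0,0],
    [-0.6,0,0],
  ],
  angular=[
    [0,0,0],
    [0,0,0],
    [0,0,0],
    [0,0,0],
    [0,0,0],
    [0,0,0],
    [0,0,0],
    [0,0,0],
  ],
  gripper=1,
)

```text
time: 4.75
eef_pos: [0.488, 0.1718, 0.2062]
tool_rot: [1.546, 1.569, 0.059]
contact_force: [0.1, -0.7, -2.6]
opening: 0.0152
```

```bash
python3 - <<'E'
from h import *
import pickle
s=state();pickle.dump(s,open('s4.pkl','wb'))
f=grab_frame("wrist");cv2.imwrite('pics/w4.png',f[:,:,::-1])
print(s['eef_pos'],s['opening'],s['contact_force'],s['moment'])
crop(f,270,60,370,240,4,'pics/w4a.png')
crop(f,270,230,370,345,5,'pics/w4b.png')
E
```

```text
[0.48803036 0.17178372 0.20616307] 0.015155268109354254 [ 0.07909481 -0.66748669 -2.59660325] [-0.0621399  -0.11899026  0.02916568]
```

View pics/w4.png

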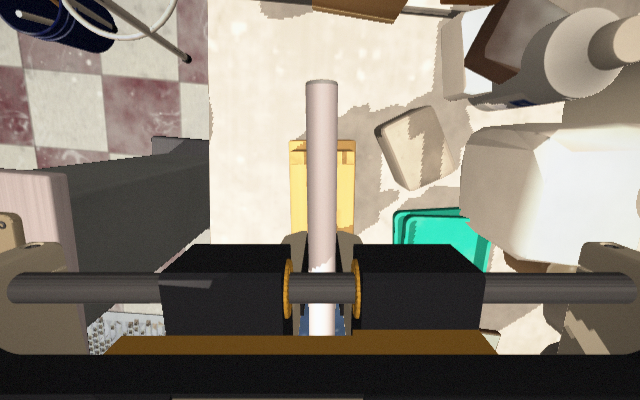

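View pics/w4a.png

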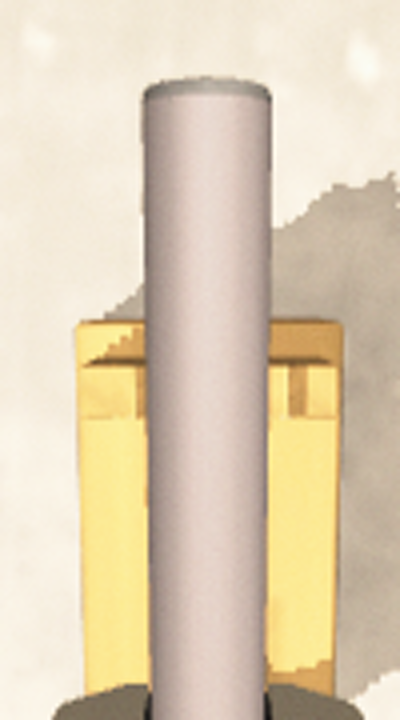

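View pics/w4b.png

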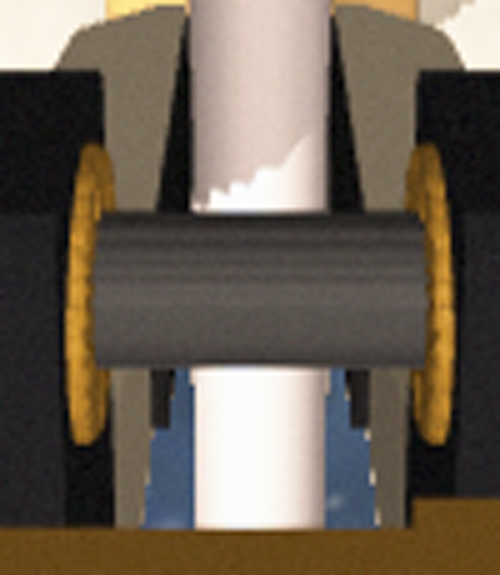

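```bash
cat >> h.py <<'E'
def tpx(p): # tool-frame point -> wrist pixel
    i=camera_info("wrist");c=np.linalg.inv(i['mount'])@np.r_[p,1]
    return np.array([i['cx']+i['fx']*c[0]/-c[2], i['cy']-i['fy']*c[1]/-c[2]]), -c[2]
E
python3 - <<'E'
from h import *
for tilt in(-.03,0,.03):
  for dz in(0,):
    c=np.array([.0022,0,dz]);a=np.array([np.sin(tilt),0,-np.cos(tilt)]);n=np.array([-np.cos(tilt),0,-np.sin(tilt)])
    e=c+a*.09
    q,d=tpx(e+n*.008);print(tilt,dz,'end top',q,'w',288.4*.016/tpx(e)[1])
    # width at row 230
    for t in(.0,.02,.04,.06): r,d=tpx(c+a*t);print('   ',t,r.round(1),(288.4*.016/d).round(2))
E
```

```text
-0.03 0 end top [323.63241127  77.24875577] w 33.6811894179033
    0.0 [323.2 253.9] 28.64
    0.02 [323.3 219.9] 29.63
    0.04 [323.3 183.5] 30.68
    0.06 [323.4 144.4] 31.81
0 0 end top [323.59195197  77.72017218] w 33.05112552163829
    0.0 [323.2 253.9] 28.64
    0.02 [323.2 219.6] 29.52
    0.04 [323.3 183.1] 30.45
    0.06 [323.4 144.2] 31.44
0.03 0 end top [323.55259807  78.36366265] w 32.43978734256082
    0.0 [323.2 253.9] 28.64
    0.02 [323.2 219.3] 29.41
    0.04 [323.3 182.7] 30.21
    0.06 [323.3 144.1] 31.07
```

```bash
python3 - <<'E'
from h import *
u=np.array([np.cos(.117),np.sin(.117)])
go([.441,-.2035,.20],Rdown(u))
E
```

```text
lin [ 0.0271 -0.3875  1.85  ] ang [-0.017   0.0001 -0.0002] rows>= 9.06632703016116 0.27212594950780694
```

Emit:
move_arm(
  linear=[
    [0,-0.05,0.1],
    [0,-0.1,0.3],
    [0,-0.15,0.5],
    [0,-0.19,0.7],
    [0,-0.19,0.85],
    [0,-0.19,0.95],
    [0,-0.19,0.95],
    [0,-0.19,0.95],
  ],
  angular=[
    [-0.008,0,0],
    [-0.008,0,0],
    [-0.008,0,0],
    [-0.008,0,0],
    [-0.017,0,0],
    [-0.017,0,0],
    [-0.017,0,0],
    [-0.017,0,0],
  ],
)

```text
time: 5.47
eef_pos: [0.4644, -0.0215, 0.2036]
tool_rot: [-1.9, 1.568, 2.927]
contact_force: [-0.3, 0.3, -1.6]
opening: 0.0149
```

```bash
python3 - <<'E'
from h import *
u=np.array([np.cos(.117),np.sin(.117)])
go([.441,-.2035,.20],Rdown(u))
E
```

```text
lin [ 0.0179 -0.2202  0.8908] ang [-0.0014 -0.0004  0.0012] rows>= 4.401933937333472 0.030210331849581475
```

Emit:
move_arm(
  linear=[
    [0,-0.05,0.2],
    [0.018,-0.11,0.4],
    [0.018,-0.16,0.6],
    [0.018,-0.22,0.8],
    [0.018,-0.22,0.89],
    [0.018,-0.22,0.89],
    [0.018,-0.22,0.89],
    [0.018,-0.22,0.89],
  ],
  angular=[
    [0,0,0.001],
    [0,0,0.001],
    [0,0,0.001],
    [0,0,0.001],
    [-0.001,0,0.001],
    [-0.001,0,0.001],
    [-0.001,0,0.001],
    [-0.001,0,0.001],
  ],
)

```text
time: 6.13
eef_pos: [0.441, -0.2016, 0.1991]
tool_rot: [-2.57, 1.568, 2.26]
contact_force: [0.7, 0.0, -0.9]
opening: 0.015
```

```bash
python3 - <<'E'
from h import *
import pickle
u=np.array([np.cos(.117),np.sin(.117)])
s=state();pickle.dump(s,open('s5.pkl','wb'));print(s['eef_pos'])
f=grab_frame("wrist");cv2.imwrite('pics/w5.png',f[:,:,::-1])
g=grab_frame("scene");cv2.imwrite('pics/sc5.png',g[:,:,::-1])
go([.441,-.2035,.15],Rdown(u))
crop(f,270,20,390,240,3,'pics/w5a.png');crop(g,220,160,380,300,5,'pics/sc5a.png')
E
```

```text
[ 0.44096533 -0.20163777  0.19906854]
lin [ 0.2475 -0.0018  0.0099] ang [ 0.0007 -0.0009  0.0005] rows>= 1.1880362651052143 0.019542566673802098
```

View pics/w5.png

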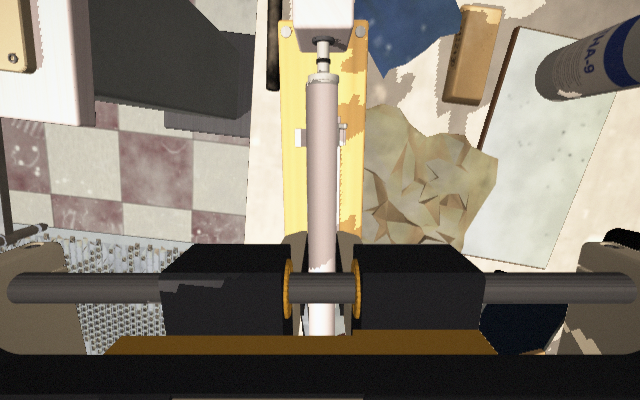

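View pics/w5a.png

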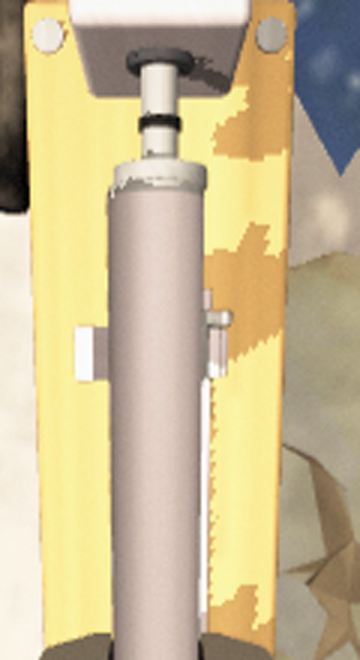

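View pics/sc5a.png

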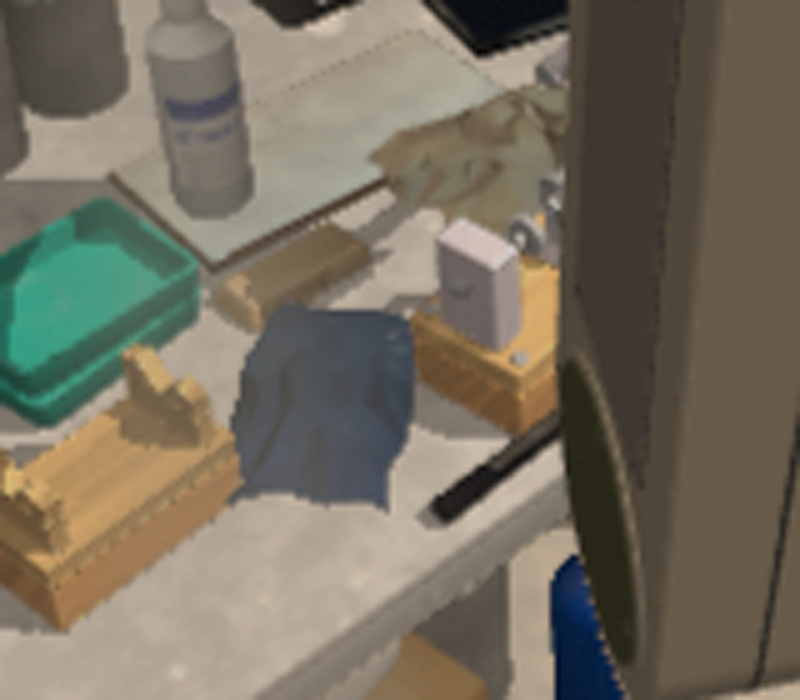

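```bash
python3 - <<'E'
from h import *
import pickle
s=pickle.load(open('s5.pkl','rb'));R0,p0=Tnow(s)
w=lambda x,y,z:(R0.T@(pt("wrist",270+x/3-.33,20+y/3-.33,z,s)-p0)*1000).round(2)
print('tube end',w(108.5,185,.197),w(202,185,.197),'tube low',w(112.5,600,.197),w(199,600,.197))
print('disc',w(108,176,.095),w(209,176,.095),'stem',w(142,90,.095),w(180,90,.095),'bush',w(127,60,.095),w(193,60,.095))
print('housing top edge?',w(70,14,.119),w(252,14,.119))
print('base sides',w(33,200,.053),w(290,200,.053),w(43,560,.053),w(280,560,.053))
print('screws',w(48,35,.055),w(272,34,.055))
print('tall prong left edge',w(75,350,.119),'nose',w(206,360,.110),w(228,360,.11))
E
```

```text
tube end [  2.32  -8.58 -89.84] [  2.29   6.53 -89.84] tube low [  2.14  -8.74 -20.  ] [  2.11   6.88 -20.01]
disc [ 104.38  -13.86 -109.05] [ 104.33   13.48 -109.04] stem [ 104.42   -4.58 -130.23] [ 104.4     5.49 -130.23] bush [ 104.44   -8.5  -137.41] [ 104.41    8.86 -137.4 ]
housing top edge? [  80.47  -21.12 -140.28] [  80.4    21.7  -140.27]
base sides [ 146.42  -39.94 -109.31] [ 146.29   41.73 -109.3 ] [146.11 -40.36   8.57] [145.98  42.58   8.52]
screws [ 144.53  -33.57 -155.76] [ 144.42   34.26 -156.01]
tall prong left edge [ 80.27 -21.62 -63.38] nose [ 89.21  12.5  -60.73] [ 89.2   18.37 -60.73]
```

Emit:
move_arm(
  linear=[
    [0.09,0.0065,0.005],
    [0.18,0.0065,0.005],
    [0.27,0.0065,0.005],
    [0.27,0.0065,0.005],
    [0.27,0.0065,0.005],
    [0.27,0.0065,0.005],
  ],
  angular=[
    [0,-0.001,0],
    [0,-0.001,0],
    [0,-0.001,0],
    [0,-0.001,0],
    [0,-0.001,0],
    [0,-0.001,0],
  ],
)

```text
time: 6.73
eef_pos: [0.4431, -0.2018, 0.1465]
tool_rot: [-0.352, 1.57, -1.804]
contact_force: [0.7, -1.0, -0.7]
opening: 0.015
```

```bash
python3 - <<'E'
from h import *
import pickle
u=np.array([np.cos(.117),np.sin(.117)])
s=state();pickle.dump(s,open('s6.pkl','wb'));print(s['eef_pos'],s['contact_force'],s['moment'])
f=grab_frame("wrist");cv2.imwrite('pics/w6.png',f[:,:,::-1])
go([.4423,-.2025,.0972],Rdown(u))
crop(f,270,20,390,240,3,'pics/w6a.png')
E
```

```text
[ 0.44313615 -0.20178696  0.1465358 ] [ 0.67673143 -1.01439242 -0.68001673] [-0.0653201  -0.12555359 -0.0190251 ]
lin [ 0.2487 -0.0058  0.0006] ang [ 0.0011  0.0007 -0.0003] rows>= 1.1933103058514338 0.02089733484983748
```

View pics/w6a.png

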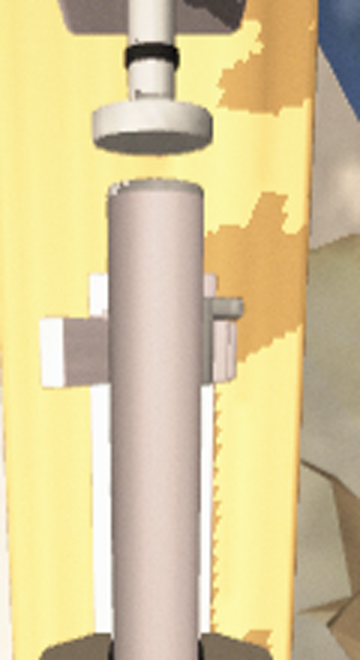

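```bash
python3 - <<'E'
from h import *
import pickle
s=pickle.load(open('s6.pkl','rb'));R0,p0=Tnow(s)
w=lambda x,y,z:(R0.T@(pt("wrist",270+x/3-.33,20+y/3-.33,z,s)-p0)*1000).round(2)
print('tube end',w(107.5,200,.144),w(204,200,.144),'tube low',w(111,600,.144),w(199,600,.144))
print('disc',w(92,122,.095),w(213,122,.095),'front bottom',w(152,152,.085),'stem',w(129,90,.095),w(174,90,.095),'ring',w(124,52,.095),w(180,52,.095))
print('housing',w(66,30,.08),w(240,30,.08))
print('base',w(5,200,.053),w(312,200,.053),w(15,600,.053),w(293,600,.053))
E
```

```text
tube end [  2.48  -8.78 -87.6 ] [  2.47   6.89 -87.6 ] tube low [  2.52  -9.03 -19.88] [  2.52   6.9  -19.89]
disc [  51.46  -14.39 -110.38] [  51.46   11.14 -110.38] front bottom [  61.46   -1.78 -106.52] stem [  51.46   -6.54 -116.52] [  51.45    2.88 -116.52] ring [  51.45   -7.53 -123.68] [  51.45    4.08 -123.68]
housing [  66.45  -20.85 -132.49] [  66.44   17.73 -132.5 ]
base [  93.48  -40.23 -101.32] [  93.46   39.79 -101.34] [ 93.55 -41.83   7.41] [93.53 39.    7.39]
```

Emit:
move_arm(
  linear=[
    [0.03,-0.0035,0],
    [0.06,-0.0035,0],
    [0.09,-0.0035,0],
    [0.1,-0.0035,0],
    [0.1,-0.0035,0],
    [0.1,-0.0035,0],
  ],
  angular=[
    [0.001,0,0],
    [0.001,0,0],
    [0.001,0,0],
    [0.001,0,0],
    [0.001,0,0],
    [0.001,0,0],
  ],
)

```text
time: 7.28
eef_pos: [0.4425, -0.2022, 0.1266]
tool_rot: [-0.153, 1.57, -1.607]
contact_force: [0.4, -0.3, -0.9]
opening: 0.0151
```

```bash
python3 - <<'E'
from h import *
u=np.array([np.cos(.117),np.sin(.117)])
s=state();print(s['eef_pos'],s['contact_force'],s['moment'])
go([.4424,-.2025,.0972],Rdown(u))
E
```

```text
[ 0.4424521  -0.20222815  0.12662026] [ 0.35281292 -0.27375979 -0.85784509] [-0.03673956 -0.09648866  0.02324582]
lin [ 0.1471 -0.0004  0.0012] ang [0.     0.0004 0.0001] rows>= 0.7055529842031523 0.006822974579161012
```

Emit:
move_arm(
  linear=[
    [0.015,0,0],
    [0.03,0,0],
    [0.045,0,0],
    [0.06,0,0],
    [0.06,0,0],
    [0.06,0,0],
  ],
  angular=[
    [0,0,0],
    [0,0,0],
    [0,0,0],
    [0,0,0],
    [0,0,0],
    [0,0,0],
  ],
)

```text
time: 7.78
eef_pos: [0.4422, -0.2028, 0.115]
tool_rot: [-0.436, 1.569, -1.89]
contact_force: [-4.1, -2.0, 5.1]
opening: 0.0151
```

Emit:
move_arm(
  linear=[
    [0.015,0,0],
    [0.03,0,0],
    [0.045,0,0],
    [0.06,0,0],
    [0.06,0,0],
    [0.06,0,0],
  ],
  angular=[
    [0,0,0],
    [0,0,0],
    [0,0,0],
    [0,0,0],
    [0,0,0],
    [0,0,0],
  ],
)

```text
time: 8.28
eef_pos: [0.4414, -0.2029, 0.1023]
tool_rot: [-1.041, 1.568, -2.495]
contact_force: [-2.4, -3.9, -4.9]
opening: 0.0151
```

Emit:
move_arm(
  linear=[
    [0.01,0,0],
    [0.02,0,0],
    [0.026,0,0],
    [0.026,0,0],
    [0.026,0,0],
  ],
  angular=[
    [0,0,0],
    [0,0,0],
    [0,0,0],
    [0,0,0],
    [0,0,0],
  ],
)

```text
time: 8.7
eef_pos: [0.4418, -0.2028, 0.0974]
tool_rot: [-0.841, 1.568, -2.295]
contact_force: [-0.7, 0.8, 2.8]
opening: 0.0152
```

```bash
python3 - <<'E'
from h import *
import pickle
u=np.array([np.cos(.117),np.sin(.117)])
s=state();pickle.dump(s,open('s7.pkl','wb'));print(s['eef_pos'],s['contact_force'],s['moment'])
f=grab_frame("wrist");cv2.imwrite('pics/w7.png',f[:,:,::-1])
go([.4424,-.2025,.0972],Rdown(u))
crop(f,260,20,400,250,3,'pics/w7a.png')
g=grab_frame("top");crop(g,270,190,370,245,8,'pics/t7.png')
E
```

```text
[ 0.4417709  -0.20283719  0.09741265] [-0.70499182  0.76360163  2.79181638] [0.08351005 0.07505381 0.00823757]
lin [ 0.001   0.0033 -0.0013] ang [-0.      0.0008  0.0009] rows>= 0.01795264883049289 0.018792014172580737
```

View pics/w7a.png

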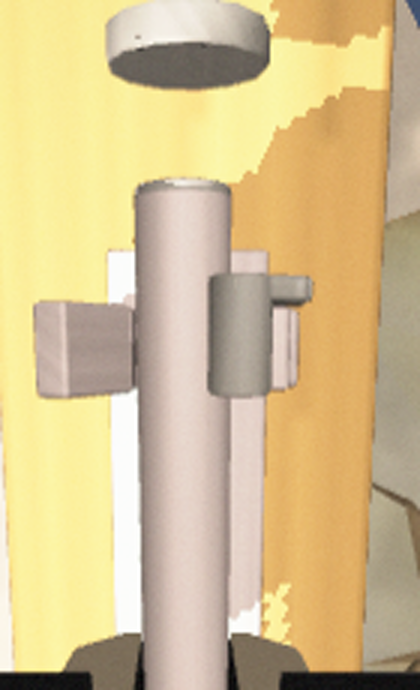

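View pics/t7.png

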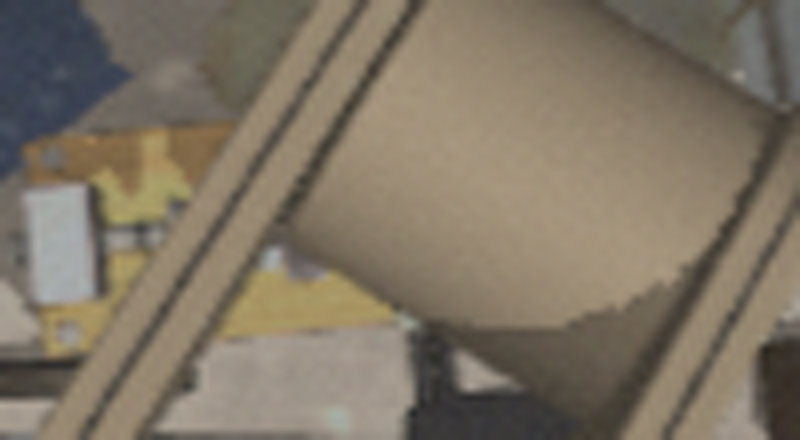

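Emit:
move_arm(
  linear=[
    [0.005,0,0],
    [0.008,0,0],
    [0.008,0,0],
    [0.008,0,0],
    [0.008,0,0],
  ],
  angular=[
    [0,0,0],
    [0,0,0],
    [0,0,0],
    [0,0,0],
    [0,0,0],
  ],
)

```text
time: 9.22
eef_pos: [0.4419, -0.2029, 0.0972]
tool_rot: [-0.748, 1.568, -2.201]
contact_force: [-6.9, 5.5, 14.8]
opening: 0.0155
```

```bash
python3 - <<'E'
from h import *
s=state();print(s['eef_pos'],s['contact_force'],s['moment'])
f=grab_frame("wrist");
crop(f,270,230,370,345,5,'pics/w8b.png')
E
```

```text
[ 0.44189796 -0.20287148  0.0972402 ] [-6.87596498  5.4776726  14.76489775] [0.63391243 1.24625394 0.0088547 ]
```

View pics/w8b.png

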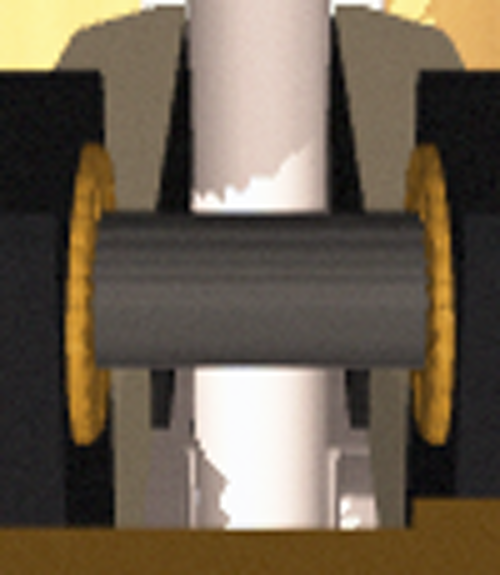

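Emit:
move_arm(
  linear=[
    [-0.001,0,0],
    [-0.001,0,-0.01],
    [-0.001,0,-0.03],
    [-0.001,0,-0.05],
    [-0.001,0,-0.07],
    [-0.001,0,-0.07],
    [-0.001,0,-0.07],
    [-0.001,0,-0.07],
  ],
  angular=[
    [0,0,0],
    [0,0,0],
    [0,0,0],
    [0,0,0],
    [0,0,0],
    [0,0,0],
    [0,0,0],
    [0,0,0],
  ],
)

```text
time: 9.93
eef_pos: [0.4403, -0.1884, 0.0974]
tool_rot: [-1.031, 1.569, -2.484]
contact_force: [-0.9, 2.5, 3.2]
opening: 0.0151
```

```bash
python3 - <<'E'
from h import *
import pickle
u=np.array([np.cos(.117),np.sin(.117)])
s=state();pickle.dump(s,open('s9.pkl','wb'));print(s['eef_pos'],s['contact_force'],s['moment'])
f=grab_frame("wrist");cv2.imwrite('pics/w9.png',f[:,:,::-1])
go([.4404,-.199,.0972],Rdown(u))
crop(f,260,0,400,230,3,'pics/w9a.png')
E
```

```text
[ 0.44027608 -0.18841061  0.09740391] [-0.90385799  2.54768926  3.15216642] [ 0.30100906  0.03296895 -0.0482667 ]
lin [ 0.0009 -0.0054  0.052 ] ang [0.0002 0.0005 0.0008] rows>= 0.25076387808589595 0.01603470697747352
```

View pics/w9a.png

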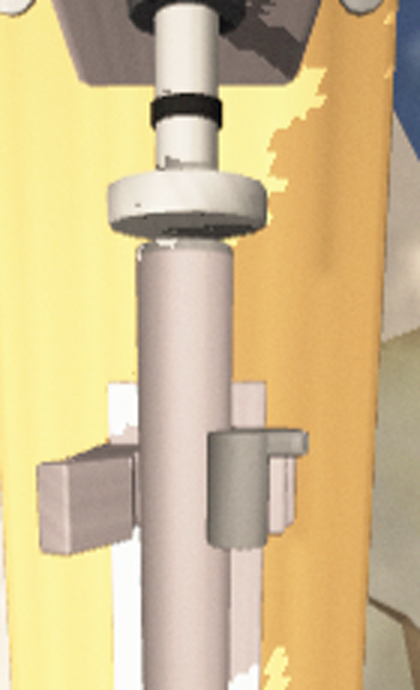

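Emit:
move_arm(
  linear=[
    [0,0,-0.012],
    [0,0,-0.025],
    [0,0,-0.037],
    [0,0,-0.05],
    [0,0,-0.05],
    [0,0,-0.05],
    [0,0,-0.05],
    [0,0,-0.05],
  ],
  angular=[
    [0,0,0],
    [0,0,0],
    [0,0,0],
    [0,0,0],
    [0,0,0],
    [0,0,0],
    [0,0,0],
    [0,0,0],
  ],
)

```text
time: 10.65
eef_pos: [0.4392, -0.179, 0.0975]
tool_rot: [-0.669, 1.568, -2.122]
contact_force: [0.8, -5.5, -1.1]
opening: 0.015
```

```bash
python3 - <<'E'
from h import *
import pickle
s=state();pickle.dump(s,open('s10.pkl','wb'));print(s['eef_pos'],s['contact_force'],s['moment'])
f=grab_frame("wrist");cv2.imwrite('pics/w10.png',f[:,:,::-1])
crop(f,260,0,400,230,3,'pics/w10a.png')
E
```

```text
[ 0.43919794 -0.17897158  0.0974721 ] [ 0.78991011 -5.47182003 -1.0722567 ] [-0.97776264 -0.21454591  0.0274131 ]
```

View pics/w10a.png

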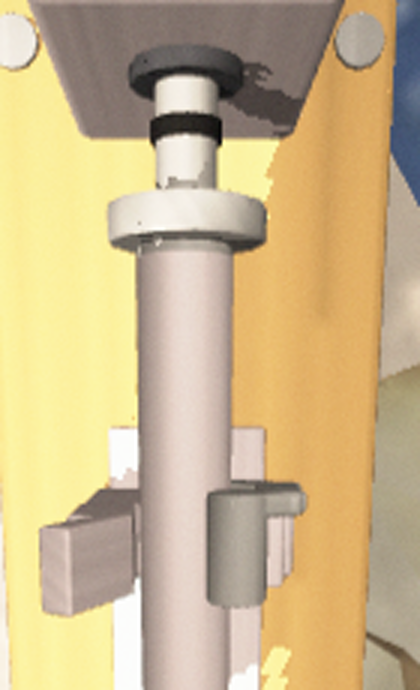

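```bash
python3 - <<'E'
from h import *
import pickle
s=pickle.load(open('s10.pkl','rb'));R0,p0=Tnow(s)
w=lambda x,y,z:(R0.T@(pt("wrist",260+x/3-.33,0+y/3-.33,z,s)-p0)*1000).round(2)
print('stem w',w(156,95,.095),w(218,95,.095),'ring w',w(150,130,.095),w(222,130,.095))
print('stem into bush',w(187,77,.1),'ring back top',w(187,113,.101),'ring front',w(187,136,.101))
print('disc back top',w(187,190,.108),'disc front top',w(187,222,.108))
s=pickle.load(open('s9.pkl','rb'));R0,p0=Tnow(s)
print('prev: ring back',w(187,95,.101),'disc front top',w(187,212,.108),'tube end top',w(187,240,.103))
E
```

```text
stem w [   2.28   -5.57 -111.56] [   2.26    4.07 -111.55] ring w [   2.29   -6.55 -106.64] [   2.27    4.74 -106.63]
stem into bush [  -2.73   -0.76 -112.42] ring back top [  -3.72   -0.76 -107.27] ring front [  -3.72   -0.76 -104.15]
disc back top [-10.7   -0.76 -95.13] disc front top [-10.69  -0.76 -90.82]
prev: ring back [  -3.7    -0.76 -109.7 ] disc front top [-10.68  -0.76 -92.18] tube end top [ -5.68  -0.75 -89.22]
```

Emit:
move_arm(
  linear=[
    [0,0,-0.01],
    [0,0,-0.02],
    [0,0,-0.028],
    [0,0,-0.028],
    [0,0,-0.028],
    [0,0,-0.028],
    [0,0,-0.028],
    [0,0,-0.028],
  ],
  angular=[
    [0,0,0],
    [0,0,0],
    [0,0,0],
    [0,0,0],
    [0,0,0],
    [0,0,0],
    [0,0,0],
    [0,0,0],
  ],
)

```text
time: 11.37
eef_pos: [0.4387, -0.1746, 0.0976]
tool_rot: [-0.26, 1.567, -1.714]
contact_force: [0.9, -9.1, -2.1]
opening: 0.015
```

```bash
python3 - <<'E'
from h import *
import pickle
s=state();pickle.dump(s,open('s11.pkl','wb'));print(s['eef_pos'],s['contact_force'],s['moment'],s['qvel'].round(3))
f=grab_frame("wrist");cv2.imwrite('pics/w11.png',f[:,:,::-1])
crop(f,260,0,400,230,3,'pics/w11a.png');s=state();print(s['eef_pos'],s['contact_force'])
E
```

```text
[ 0.43872955 -0.17456493  0.09764459] [ 0.89469507 -9.11092602 -2.11541134] [-1.64397052 -0.30073917 -0.00296059] [-0.     0.001  0.001 -0.     0.001  0.001]
[ 0.43870386 -0.17456035  0.09762123] [ 0.667873   -9.01729493 -2.64640586]
```

View pics/w11a.png

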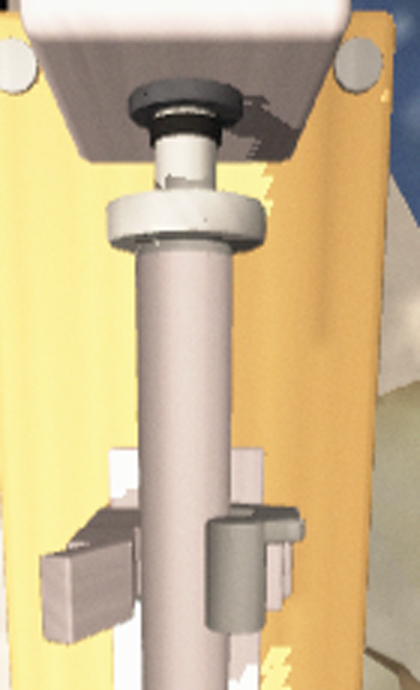

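Emit:
move_arm(
  linear=[
    [0,0,-0.006],
    [0,0,-0.01],
    [0.001,0,-0.01],
    [0.001,0,-0.01],
    [0.001,0,-0.01],
    [0.001,0,-0.01],
    [0.001,0,-0.01],
    [0.001,0,-0.01],
    [0.001,0,-0.01],
    [0.001,0,-0.01],
    [0.001,0,-0.01],
    [0.001,0,-0.01],
  ],
  angular=[
    [0,0,0],
    [0,0,0],
    [0,0,0],
    [0,0,0],
    [0,0,0],
    [0,0,0],
    [0,0,0],
    [0,0,0],
    [0,0,0],
    [0,0,0],
    [0,0,0],
    [0,0,0],
  ],
)

```text
time: 12.42
eef_pos: [0.4387, -0.1739, 0.0977]
tool_rot: [-0.098, 1.564, -1.552]
contact_force: [0.1, -10.1, -1.3]
opening: 0.0151
```

```bash
python3 - <<'E'
from h import *
s=state();print(s['eef_pos'],s['contact_force'],s['moment'],s['qvel'].round(4),s['opening'])
f=grab_frame("wrist");cv2.imwrite('pics/w12.png',f[:,:,::-1])
crop(f,260,0,400,230,3,'pics/w12a.png')
crop(f,270,230,370,345,5,'pics/w12b.png')
s=state();print(s['eef_pos'],s['contact_force'])
E
```

```text
[ 0.43870658 -0.17387184  0.09768856] [  0.13235404 -10.10432232  -1.31286368] [-1.66469302 -0.24927951 -0.01373347] [-0.001  -0.0015  0.0009 -0.0006  0.0022 -0.0005] 0.015128965247583953
[ 0.43870144 -0.17389815  0.09769808] [ 1.36847013 -9.96106623 -2.81883712]
```

View pics/w12a.png

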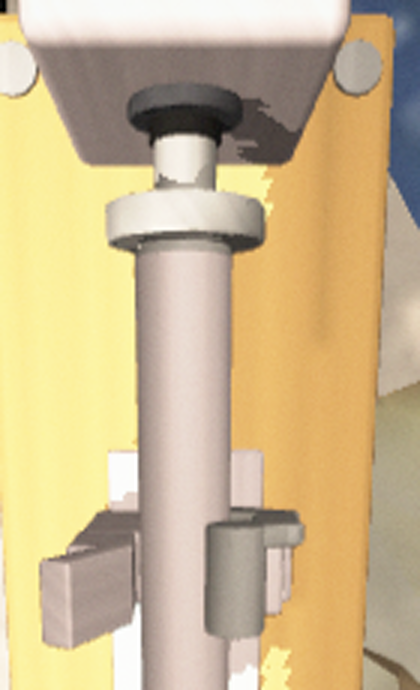

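View pics/w12b.png

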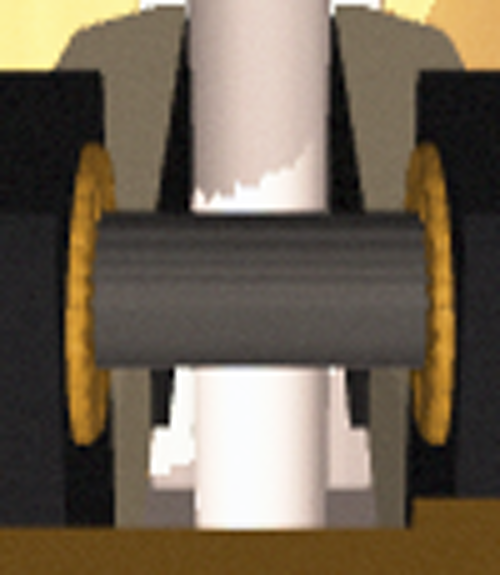

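```bash
python3 - <<'E'
from h import *
print(sign_off());s=state();print(s['time'],s['contact_force'],s['eef_pos'])
E
```

```text
the job is handed in; nothing more can be done
None
the job is handed in; nothing more can be done
```

I took the tube from the rest and pushed it down past both jaws into the clips. I then slid it along to press the stop, and handed the job in at about 12.5 s, still gripping the tube and holding the push. The hand-in reported no verdict.

**Last checks:**
- **Push:** the wrist force along the tube was steady at about 10 N. In the wrist picture the dark ring had just met the housing's bush, so the stop was about 12 mm in, well short of its end.
- **Seat:** the tube axis worked out about 0.5 mm above its 95 mm seat height. An earlier press straight down met about 15 N after only 0.2 mm of movement. The forces and moments then fitted it resting in both clips.
- **Jaws:** the jaw next to the stop was seen closed over the tube. The gripper hid the far one from the camera, so its closing is inferred from the force and moment readings only.
- **Grip:** the finger opening read 15 mm on the 16 mm tube throughout, with no sign of slipping.
- **Surroundings:** I saw no contact with the sample, pen, cup or block, but I did not measure their positions again at the end.

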